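# Set the carving turntable to the blue line

### The arm

A 7-joint arm with a two-finger parallel gripper is mounted at the origin on the work surface. World frame = base frame: x ahead of the robot, y to its left, z up, the work surface at z = 0. Lengths are in m, angles in rad, forces in N, time in s.
With the tool pointing down it reaches from about 0.425 to 0.925 m from the base axis. Payload 6.8 kg.
Tool frame: the origin (TCP) lies midway between the tips of the shut fingers; the grasp point (between the pads) lies 19 mm behind it; x points along the fingers, y is the direction in which the jaws open and shut, and the axes are right-handed (so a half turn about x gives the same grasp; the last joint's range is limited). The gripper opens to 85 mm and grips with 20 to 120 N. Pads are 22 mm wide; open, the fingers measure 114 mm over their backs; the gripper's body (76 mm by 85 mm) begins 54 mm behind the grasp point. The pads swing forward as they close: fully open they stand 13 mm farther back than shut.
Start: joints at [1.215, 0.477, 0.022, 1.555, -0.011, 1.109, -0.083], TCP at [0.166, -0.654, 0.231] pointing down, gripper open.
Joint ranges: [-2.96, 2.96], [-0.34, 2.1], [-1.41, 1.46], [0.24, 2.44], [-1.37, 4.51], [0.17, 1.92], [-2.96, 2.96]. Speed limits (rad/s): [2.39, 2.39, 3.14, 3.14, 3.14, 3.14, 3.14].

### API

Orientations are given as a rotation vector (axis times angle).
In Python, from bench import r gives the robot as it stands.
- The arm moves only by the tool carry_out, never from a script. Its argument "targets" is one flat list of numbers, 7 for each row, row after row: the finger opening in m, from 0 to 0.0854, then the shift along the tool's x, y, z in m, then the turn, a rotation vector about the tool's x, y, z in units of 5 degrees (1.0 is 5 degrees). A call has 1 to 12 rows; each row is the pose to reach, as a shift and turn from the pose measured when the call began, along the tool's axes at that moment; what a row does not reach only later rows make up. A row lasts 1/8 s, in which the tool goes at most 62.5 mm and 10.7 degrees, less where a joint would pass 70% of its speed; a pose out of reach is approached as far as the arm can. A call with a gripper value outside its range is refused whole. The fingers move at their own pace and stop on an object; "squeeze" is the grip in N (left out, the last holds). Time passes only in rows, so rows that repeat a pose let the fingers close. It gives the time, the measured TCP pose, the force and the opening at its end, in the units of the state.
- r.get_obs(): the state, without advancing time (a new reading comes with each control period).
- r.grab_frame(name): name is "scene" or "top" or "wrist"; returns the picture (480x640x3 uint8, blue, green, red); there is no depth.
- r.camera_info(name): a dict with "fx", "fy", "cx", "cy" (pixels), "D" ([k1, k2, p1, p2, k3] as OpenCV has them; the pictures are not rectified), "xyz" and "orientation" of the camera in the world. Camera axes: x right, y up, looking along -z (the intrinsics and any distortion apply to the point x, -y, -z); pixel columns grow to the right and rows downward; lengths in m; the calibration is good to about 2 mm. A picture is of the moment at which its call begins: read the wrist's pose just before it. camera_info takes no time and is no camera call; for the wrist camera it gives the pose at the moment of the call.
- r.hand_in(): hands the job in, once; it reports no verdict.
The state is a dict: "clock": time; "joints": joint angles; "qvel": joint speeds; "tau": joint torques, N m; "tcp_pos": TCP position; "orientation": TCP orientation; "contact_force": force on the tool from outside, world axes, zero at the start; "moment": the same for the moment, N m; "grip_width": finger opening in m.
Only numpy, scipy, OpenCV 4.12 (cv2) and the standard library are available. Lean on these libraries where they do the work, as an engineer would, in place of code of your own. Each camera call takes 0.05 s, during which the arm holds its last target. There are 200 camera calls.

### The job

On the carving turntable, push the dark wooden lug round with your fingertips until the disc's red index line lines up with the blue line on the white scale ring, then take your hand away. Either way round will do, but only push the lug, never pinch it, and do not touch the little carving: it must ride round standing in the middle of the disc. Leave the tools and other things on the bench where they are.

Things in the scene. Friction and masses are not known exactly. Their poses are not given: they have to be found in the camera images.
- turntable: Round carving turntable fixed to the bench, grey foot 280 mm in diameter. Origin: on its axis, at the bench surface; z up. Its white scale ring (radius 112 to 140 mm, top 40 mm above the bench) has thin black lines every 15 degrees and, along the body's +x axis, one blue line 6 mm wide and 26 mm long: the target. The ring does not turn.
- disc (a joint): Angle of the turning plywood disc (224 mm diameter, its top 48 mm above the bench) about the turntable's vertical axis, rad, counter-clockwise from above positive. 0 or a full turn: red line on blue line. It starts between 0.6 and 5.68. It turns without end either way, with drag from its bearing: it takes about 3 N at the lug (up to about 6 N when pushed fast) and stays where it is left, without spring-back or coasting.
- index_line (a point): Outer end of the red index line (6 mm wide, running radially on the disc's top and over the lug), at the disc's edge 112 mm from the axis.
- target_line (a point): Inner end of the blue target line on the scale ring, 112 mm from the axis, at the same height as the index_line point.
- lug (a point): Centre of the dark wooden push lug, an upright block fixed on the disc in line with the red line: 24 mm along the radius, 24 mm across it, 26 mm high. The point is 84 mm from the axis and 61 mm above the bench; the lug stands from 48 to 74 mm above the bench. Its two flat faces across the radius are the ones to push, one for each direction.
- carving_centre (a point): Middle of the small half-roughed wooden figure (46 mm square foot, 59 mm high, about 90 g) that stands loose on a rubber pad (90 mm diameter, 2 mm thick) in the middle of the disc. The point is on its axis 30 mm above its foot, so about 80 mm above the bench; its top is about 109 mm above the bench. Not to be touched.
- gouge_wide: Loose gouge with a wooden handle, 213 mm long along its x, 24 mm high, lying on the bench to the left. Origin near the ferrule, on the bench. Leave alone.
- gouge_narrow: Loose narrow gouge with a yellow handle, 213 mm long along its x, 24 mm high, lying to the right. Leave alone.
- mallet: Carver's mallet standing on its black head, 80 mm in diameter, 224 mm high, handle up. Origin under its centre. Leave alone.
- knife: Loose carving knife, 165 mm long along its x, 18 mm high. Leave alone.
- blank: Loose block of wood 95 x 45 x 32 mm, beyond the turntable. Leave alone.
- glue_bottle: White bottle with a red cap, 48 mm in diameter, 120 mm high, beyond the turntable. Leave alone.
- wax_tin: Green tin, 70 mm in diameter, 45 mm high, beyond the turntable. Leave alone.
Mind the look-alikes: they are no part of the job. There is more than one size of the part that bears carving_centre; the job needs the largest.

How it is judged:
By the outcome, as a careful person would: the job done as asked, in the order asked, and still so for the second after the job is handed in, with the robot touching nothing.
It also fails if it takes over 45 s, if anything falls off the work surface, if the arm or the gripper's body presses on something with over 40 N, if the wrist force passes 120 N, or if a joint passes its speed limit or range.

## Working session

There is one attempt and no reset: what is moved stays moved. The work goes in short steps, Python scripts to look and compute and a tool call to move; the robot and the scene stay as the last step left them, time stands still between calls to the robot, and variables do not carry over. Pictures are saved under pics/ and viewed, about 8 in all and at most 12, crops included, and the job is handed in when it is done.

Besides the shell and the picture viewer there is one more tool, called after ">>>" as name(argument=value, ...) on one line, values as JSON. carry_out: Moves the arm, as the interface text tells. Its arguments: {"type":"object","properties":{"targets":{"type":"array","items":{"type":"number"}},"squeeze":{"type":"number"}},"required":["targets"]}

```bash
mkdir -p pics; ls
cat > h.py <<'E'
import numpy as np, cv2
from scipy.spatial.transform import Rotation as R
from bench import r
def info(n):
    c=r.camera_info(n);K=np.array([[c['fx'],0,c['cx']],[0,c['fy'],c['cy']],[0,0,1.]])
    o=np.array(c['orientation'],float)
    return K,np.array(c['D'],float),np.array(c['xyz'],float),(R.from_rotvec(o) if o.size==3 else R.from_quat(o)).as_matrix()
def ray(n,px,z,ci=None):
    K,D,p,M=ci or info(n)
    u=cv2.undistortPoints(np.array(px,float).reshape(-1,1,2),K,D).reshape(-1,2)
    d=np.c_[u[:,0],-u[:,1],-np.ones(len(u))]@M.T
    return p+d*((z-p[2])/d[:,2])[:,None]
def proj(n,P,ci=None):
    K,D,p,M=ci or info(n)
    q=(np.array(P,float).reshape(-1,3)-p)@M*[1,-1,-1]
    return cv2.projectPoints(q,np.zeros(3),np.zeros(3),K,D)[0].reshape(-1,2)
E
python3 - <<'E'
from h import *
for n in('top','scene'):
    cv2.imwrite(f'pics/{n}0.png',r.grab_frame(n)); print(n,r.camera_info(n))
print(r.get_obs())
E
```

```text
pics
top {'fx': 487.62272781436565, 'fy': 487.62272781436565, 'cx': 322.3058569701751, 'cy': 237.70674586243007, 'D': array([-0.01309635,  0.        ,  0.        ,  0.        ,  0.        ]), 'xyz': array([0.4503165 , 0.01260735, 1.15987046]), 'orientation': array([ 0.09954283, -0.11036655, -1.55565649])}
scene {'fx': 580.5476930548066, 'fy': 580.5476930548066, 'cx': 315.48474574848166, 'cy': 236.45016019542788, 'D': array([-0.01731463,  0.        ,  0.        ,  0.        ,  0.        ]), 'xyz': array([1.36100669, 0.13046244, 1.08811463]), 'orientation': array([0.4706966 , 0.56556032, 1.65137551])}
{'clock': 0.1, 'joints': array([ 1.21486766,  0.47772015,  0.02234583,  1.556346  , -0.01152682,
        1.10929842, -0.08310416]), 'qvel': array([ 0.00138413,  0.00031738, -0.00085406, -0.00357414,  0.00088485,
        0.00076539, -0.00170547]), 'tau': array([ 4.83947384e-03, -5.97755241e+01,  1.61350116e+00, -2.81955600e+01,
        1.27372064e-02,  5.00898255e-03,  3.10372229e-05]), 'tcp_pos': array([ 0.16544187, -0.65386252,  0.23042395]), 'orientation': array([ 2.08998462,  0.26205594, -2.09061481]), 'contact_force': array([ 0.18780395,  0.62965746, -0.09880648]), 'moment': array([-0.00370848, -0.03955033, -0.03754294]), 'grip_width': 0.08521086390687395}
```

View pics/top0.png

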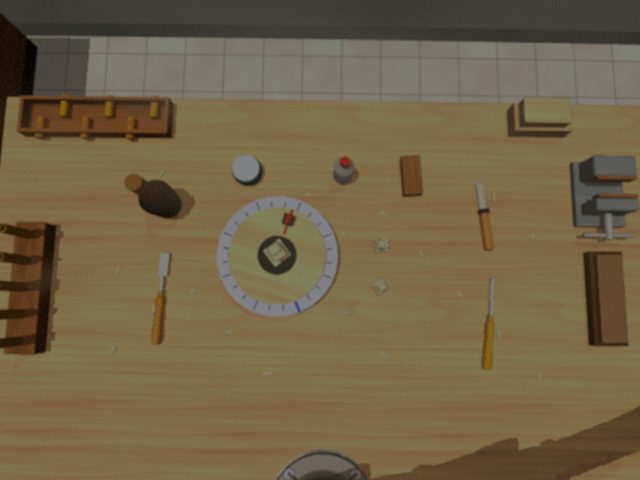

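View pics/scene0.png

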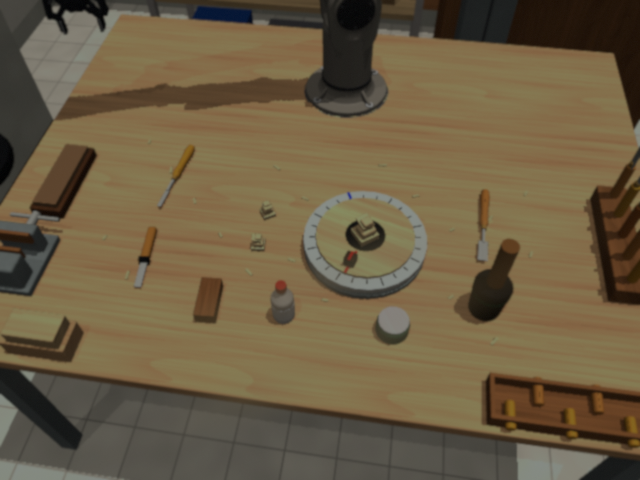

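The turntable is centred near (278,256) in the top view. The lug with the red line is at about (288,218) and the blue line at (298,307). There are three look-alike carvings: the one on the disc's pad at (277,252), and two small ones on the bench at (381,244) and (380,286). The one on the pad is the largest, so it's the one meant.

Run:
```python
from h import *
o=r.get_obs();print(proj('top',o['tcp_pos']),proj('scene',o['tcp_pos']))
im=cv2.imread('pics/top0.png').astype(int);b,g,rd=im[...,0],im[...,1],im[...,2]
Y,X=np.mgrid[:480,:640];near=np.hypot(X-278,Y-256)<66
red=near&(rd>90)&(g<60)&(b<60);blue=near&(b>rd+50)&(b>g+40)
for n,m in(('red',red),('blue',blue)):print(n,m.sum(),X[m].mean(),Y[m].mean(),X[m].min(),X[m].max(),Y[m].min(),Y[m].max())
# ring: whitish (low saturation)
hsv=cv2.cvtColor(im.astype(np.uint8),cv2.COLOR_BGR2HSV);rm=((hsv[...,1]<70)&(hsv[...,2]>90)&(np.hypot(X-278,Y-256)<70)).astype(np.uint8)
rm=cv2.morphologyEx(rm,cv2.MORPH_CLOSE,np.ones((5,5)))
cs=max(cv2.findContours(rm,cv2.RETR_EXTERNAL,cv2.CHAIN_APPROX_NONE)[0],key=len).reshape(-1,2)
P=ray('top',cs,.04)[:,:2];A=np.c_[2*P,np.ones(len(P))];s=np.linalg.lstsq(A,(P**2).sum(1),rcond=None)[0]
c=s[:2];print('centre',c,'R',np.sqrt(s[2]+c@c))
bp=ray('top',[[X[blue].mean(),Y[blue].mean()]],.04)[0,:2]-c
print('blue ang',np.degrees(np.arctan2(bp[1],bp[0])),np.hypot(*bp))
ys,xs=Y[red],X[red]
for z in(.048,.074):
  q=ray('top',np.c_[xs,ys],z)[:,:2]-c
  print(z,np.c_[np.hypot(*q.T)*1e3,np.degrees(np.arctan2(q[:,1],q[:,0]))].round(1)[:: max(1,len(q)//12)].tolist())
crop=im[175:335,198:358].astype(np.uint8);big=cv2.resize(crop,(560,560),interpolation=cv2.INTER_CUBIC)
cv2.imwrite('pics/crop1.png',np.clip(big*1.5,0,255).astype(np.uint8))
```

```text
[[679.1649309  463.53244079]] [[86.12528734 36.31591335]]
red 51 287.5686274509804 219.01960784313727 284 292 211 232
blue 17 297.0 306.0 295 299 302 310
centre [0.55957017 0.10968767] R 0.1395819953870189
blue ang -157.38549678386238 0.12548421404065427
0.048 [[106.5, -16.7], [102.0, -17.5], [99.1, -16.7], [96.2, -15.8], [93.9, -16.2], [91.0, -15.2], [88.8, -15.7], [86.5, -16.1], [83.6, -15.1], [81.4, -15.6], [79.2, -16.0], [72.5, -17.7], [60.0, -17.1]]
0.074 [[102.3, -18.3], [97.9, -19.2], [95.0, -18.4], [92.1, -17.6], [90.0, -18.0], [87.1, -17.1], [84.9, -17.6], [82.7, -18.1], [79.9, -17.1], [77.7, -17.7], [75.5, -18.2], [69.1, -20.1], [56.9, -20.1]]
```

View pics/crop1.png

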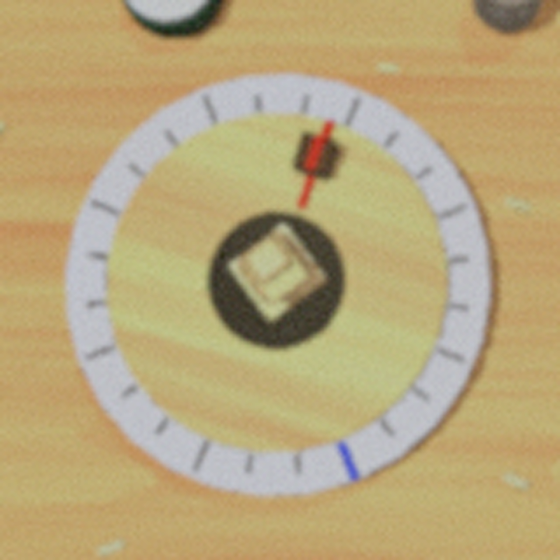

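The crop confirms it: the red line and lug are at -17° in world terms, the blue line is at -157.4°, and the centre is (0.560, 0.110). The largest carving stands on the pad. I'll push clockwise by about 140°, along the right-hand side.

```bash
cat >> h.py <<'E'
C=np.array([.5596,.1097])
def goal(lug,tang,z,rad=84.):   # lug angle deg, ccw tangential offset mm -> tcp target
    a=np.radians(lug);u=np.array([np.cos(a),np.sin(a)]);t=np.array([-u[1],u[0]])
    return np.r_[C+u*rad/1e3+t*tang/1e3,z], lug+90
def rel(P,yaw,pr=True):
    o=r.get_obs();M=R.from_rotvec(o['orientation']).as_matrix()
    s=M.T@(np.array(P)-o['tcp_pos'])
    y=np.radians(yaw);Y=np.array([np.cos(y),np.sin(y),0]);out=[]
    for sg in(1,-1):
        T=np.c_[[0,0,-1],sg*Y,np.cross([0,0,-1],sg*Y)]
        out.append((R.from_matrix(M.T@T).as_rotvec()*36/np.pi).round(2))
    return (s*1e3).round(1),out
E
python3 - <<'E'
from h import *
o=r.get_obs();print(R.from_rotvec(o['orientation']).as_matrix().round(3))
print(rel(*goal(-17.3,40,.23)))
for n in [(344,170),(247,170),(160,200)]:print(ray('top',[n],.03).round(3))
E
```

```text
[[-0.     0.245 -0.969]
 [ 0.002 -0.969 -0.245]
 [-1.    -0.002  0.   ]]
(array([   1.4, -633.8, -661.9]), [array([-2.97e+01, -2.00e-02,  1.00e-02]), array([6.3 , 0.01, 0.02])])
[[ 0.766 -0.044  0.03 ]]
[[0.763 0.187 0.03 ]]
[[0.687 0.39  0.03 ]]
```

>>> carry_out(targets=[0,0,-0.052,-0.055,-2,0,0,0,0,-0.104,-0.11,-4,0,0,0,0,-0.156,-0.165,-6,0,0,0,0,-0.208,-0.22,-8,0,0,0,0,-0.26,-0.275,-10,0,0,0,0,-0.312,-0.33,-12,0,0,0,0,-0.364,-0.385,-14,0,0,0,0,-0.416,-0.44,-16,0,0,0,0,-0.468,-0.495,-18,0,0,0,0,-0.52,-0.55,-20,0,0,0,0,-0.572,-0.605,-22,0,0,0,0,-0.62,-0.66,-24,0,0], squeeze=20)

```text
clock: 1.6
tcp_pos: [0.5685, -0.02, 0.231]
orientation: [0.621, 1.481, -0.62]
contact_force: [0.0, -0.2, -0.4]
grip_width: 0.0003
```

Run:
```python
from h import *
o=r.get_obs();print(o['clock'],o['tcp_pos'],o['joints'].round(2),o['grip_width'])
print(rel(*goal(-17.3,40,.23)))
```

```text
1.6 [ 0.5685218  -0.01996724  0.23104577] [ 0.46  0.38 -0.67  1.78  0.27  1.08  0.47] 0.00029030808346396575
(array([  1.2, 159.5, -43.6]), [array([-5.64, -0.01, -0.01]), array([ 3.036e+01, -1.000e-02,  2.000e-02])])
```

>>> carry_out(targets=[0,0,0.04,-0.011,-1.4,0,0,0,0,0.08,-0.022,-2.8,0,0,0,0,0.12,-0.033,-4.2,0,0,0,0,0.16,-0.044,-5.6,0,0,0,0,0.16,-0.044,-5.6,0,0,0,0,0.16,-0.044,-5.6,0,0])

```text
clock: 2.35
tcp_pos: [0.6514, 0.1228, 0.2305]
orientation: [0.241, 1.559, -0.241]
contact_force: [0.4, -0.9, -0.7]
grip_width: -0.0001
```

Run:
```python
from h import *
o=r.get_obs();print(o['clock'],o['tcp_pos'],o['joints'].round(2))
print(rel(*goal(-17.3,40,.23)));print(rel(*goal(-17.3,40,.058)))
ci=info('wrist');im=r.grab_frame('wrist')
c=[np.r_[C+.084*np.array([np.cos(a),np.sin(a)]),.074] for a in[np.radians(-17.3)]]
print('lug',proj('wrist',c,ci),'tcp',proj('wrist',o['tcp_pos'],ci))
cv2.imwrite('pics/w1.png',im)
```

```text
2.35 [0.65142249 0.12275596 0.23045432] [ 0.24  0.57 -0.76  1.55  0.41  1.19  0.67]
(array([0.5, 0.2, 0.2]), [array([-0.05, -0.02,  0.  ]), array([3.595e+01, 1.000e-02, 4.000e-02])])
(array([172.5,   0.3,   0.6]), [array([-0.05, -0.02,  0.  ]), array([3.595e+01, 1.000e-02, 4.000e-02])])
lug [[271.81160718 229.68996794]] tcp [[319.99816934 313.07360668]]
```

View pics/w1.png

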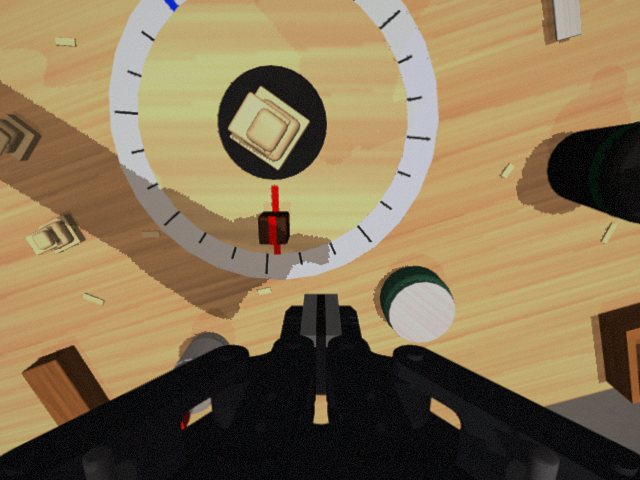

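The wrist view shows the lug at (273,229), within 2 px of the prediction. The shut fingers stand about 40 mm to its counter-clockwise side and clear of the carving.

Run:
```python
from h import *
o=r.get_obs();M=R.from_rotvec(o['orientation']).as_matrix();print(M.T@(info('wrist')[2]-o['tcp_pos']))
```

```text
[-0.14343024  0.00014798 -0.06942932]
```

>>> carry_out(targets=[0,0.04,0,0,0,0,0,0,0.08,0,0,0,0,0,0,0.11,0,0,0,0,0,0,0.14,0,0,0,0,0,0,0.16,0,0,0,0,0,0,0.171,0,0,0,0,0,0,0.171,0,0,0,0,0])

```text
clock: 3.28
tcp_pos: [0.6511, 0.1217, 0.0595]
orientation: [0.241, 1.559, -0.242]
contact_force: [0.0, 0.0, -0.0]
grip_width: -0.0001
```

Run:
```python
from h import *
o=r.get_obs();print(o['clock'],o['tcp_pos'],o['contact_force'],o['joints'].round(2))
# path rows relative to now: lug angle from -17.3 by 8 deg steps, offset 27
for k in range(0,17): 
    s,t=rel(*goal(-17.3-8*k,27,.059)); print(k,s,t[0][0],t[1][0])
```

```text
3.275 [0.65108785 0.12167559 0.05947983] [ 0.00564367  0.04532777 -0.01143666] [ 0.18  0.74 -0.67  1.67  0.55  0.92  0.56]
0 [  0.5 -11.6   0.3] -0.07 35.93
1 [  0.5 -23.6   3.3] 1.53 -34.47
2 [  0.5 -35.8   4.6] 3.13 -32.87
3 [  0.5 -48.1   4.2] 4.73 -31.27
4 [  0.5 -60.2   2.1] 6.33 -29.67
5 [  0.6 -72.   -1.7] 7.93 -28.07
6 [  0.6 -83.   -7. ] 9.53 -26.47
7 [  0.6 -93.3 -13.9] 11.13 -24.87
8 [   0.6 -102.4  -22.1] 12.73 -23.27
9 [   0.7 -110.4  -31.5] 14.33 -21.67
10 [   0.7 -116.9  -41.9] 15.93 -20.07
11 [   0.7 -122.   -53.1] 17.53 -18.47
12 [   0.7 -125.4  -65. ] 19.13 -16.87
13 [   0.8 -127.1  -77.1] 20.73 -15.27
14 [   0.8 -127.2  -89.5] 22.33 -13.67
15 [   0.8 -125.5 -101.7] 23.93 -12.07
16 [   0.8 -122.1 -113.5] 25.53 -10.47
```

>>> carry_out(targets=[0,0,-0.0116,0,0,0,0,0,0,-0.0236,0.0033,1.5,0,0,0,0,-0.0358,0.0046,3.1,0,0,0,0,-0.0481,0.0042,4.7,0,0,0,0,-0.0602,0.0021,6.3,0,0,0,0,-0.072,-0.0017,7.9,0,0,0,0,-0.083,-0.007,9.5,0,0,0,0,-0.0933,-0.0139,11.1,0,0,0,0,-0.1024,-0.0221,12.7,0,0,0,0,-0.1104,-0.0315,14.3,0,0,0,0,-0.1169,-0.0419,15.9,0,0,0,0,-0.1169,-0.0419,15.9,0,0])

```text
clock: 4.78
tcp_pos: [0.5756, 0.0222, 0.0607]
orientation: [1.299, 1.148, -1.301]
contact_force: [0.6, 0.1, 0.6]
grip_width: 0.0003
```

```bash
cat >> h.py <<'E'
def lugang(n='top'):
    im=r.grab_frame(n).astype(int);b,g,rd=im[...,0],im[...,1],im[...,2]
    Y,X=np.mgrid[:480,:640];m=(rd>70)&(g<.45*rd)&(b<.45*rd);out={}
    ci=info(n);q=ray(n,np.c_[X[m],Y[m]],.048,ci)[:,:2]-C;rr=np.hypot(*q.T)
    k=(rr<.115)&(rr>.05);q=q[k];pts=np.c_[X[m],Y[m]][k]
    return im.astype(np.uint8),q,pts
E
python3 - <<'E'
from h import *
o=r.get_obs();print(o['clock'],o['tcp_pos'],o['contact_force'],o['joints'].round(2))
im,q,p=lugang();print(len(q),np.c_[np.hypot(*q.T)*1e3,np.degrees(np.arctan2(q[:,1],q[:,0]))].round(1)[::4].tolist())
for L in range(-97,-162,-8):
    s,t=rel(*goal(L,27,.059)); print(L,s,t[0][0],t[1][0])
w=r.grab_frame('wrist');cv2.imwrite('pics/m2.png',np.hstack([cv2.resize(w,(480,360)),cv2.resize(im[175:335,198:358],(320,360))]))
E
```

```text
4.775 [0.57555952 0.02215976 0.06067754] [0.64116172 0.10500446 0.56894024] [ 0.13  0.56 -0.36  1.91  0.28  0.73 -0.52]
0 []
-97 [ 1.5  0.1 -0.6] -0.0 36.0
-105 [  1.5 -11.8   2.4] 1.6 -34.4
-113 [  1.5 -24.1   3.6] 3.2 -32.8
-121 [  1.6 -36.4   3.2] 4.8 -31.2
-129 [  1.6 -48.5   1. ] 6.4 -29.6
-137 [  1.6 -60.2  -2.9] 8.0 -28.0
-145 [  1.6 -71.2  -8.3] 9.6 -26.4
-153 [  1.6 -81.4 -15.2] 11.2 -24.8
-161 [  1.6 -90.6 -23.5] 12.8 -23.2
```

View pics/m2.png

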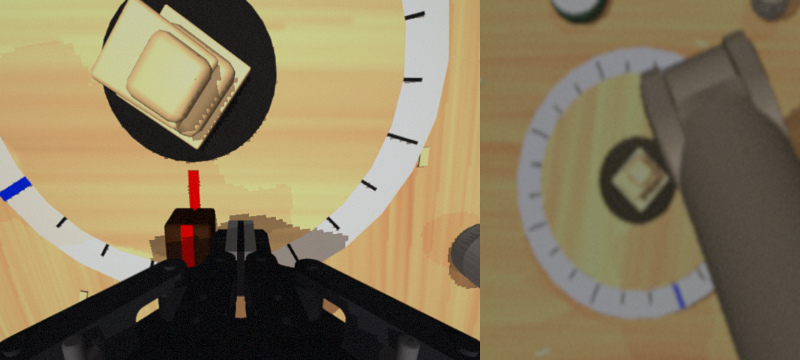

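The push works: the lug sits against the fingers and the carving is riding along. The wrist view shows the red line at about (194,190) and the blue line at (15,190). I'll push on to about 8° short of the target and measure there.

>>> carry_out(targets=[0,0.0015,-0.0118,0.0024,1.6,0,0,0,0.0015,-0.0241,0.0036,3.2,0,0,0,0.0015,-0.0364,0.0032,4.8,0,0,0,0.0015,-0.0485,0.001,6.4,0,0,0,0.0015,-0.0602,-0.0029,8,0,0,0,0.0015,-0.0712,-0.0083,9.6,0,0,0,0.0015,-0.0763,-0.0116,10.4,0,0,0,0.0015,-0.0763,-0.0116,10.4,0,0])

```text
clock: 5.88
tcp_pos: [0.5022, 0.044, 0.0592]
orientation: [1.913, 0.534, -1.915]
contact_force: [0.4, -0.1, 0.6]
grip_width: -0.0001
```

```bash
cat >> h.py <<'E'
def wr():
    o=r.get_obs();ci=info('wrist');im=r.grab_frame('wrist');a=im.astype(int);b,g,rd=a[...,0],a[...,1],a[...,2]
    Y,X=np.mgrid[:480,:640];cy=[]
    for nm,m,z,lo,hi in(('red',(rd>100)&(g<.35*rd)&(b<.35*rd),.048,.05,.069),('blue',(b>90)&(rd<.5*b)&(g<.5*b),.04,.111,.142)):
        q=ray('wrist',np.c_[X[m],Y[m]],z,ci)[:,:2]-C;rr=np.hypot(*q.T);k=(rr>lo)&(rr<hi)
        if k.sum():
            q=q[k];print(nm,k.sum(),'ang of mean',np.degrees(np.arctan2(*q.mean(0)[::-1])).round(2),'r',rr[k].min().round(3),rr[k].max().round(3),'px',X[m][k].mean().round(),Y[m][k].mean().round())
        else: print(nm,'none',m.sum())
    # ring centre check from carving pad not needed
    return im
E
python3 - <<'E'
from h import *
o=r.get_obs();print(o['clock'],o['tcp_pos'],o['contact_force'],o['joints'].round(2))
im=wr();cv2.imwrite('pics/w3.png',im)
for L in range(-149,-162,-2):
    s,t=rel(*goal(L,27,.059)); print(L,s,t[0][0],t[1][0])
E
```

```text
5.875 [0.50216382 0.0439764  0.05915472] [ 0.41324111 -0.06896323  0.56549603] [-0.09  0.45 -0.15  2.09  0.11  0.61 -1.34]
red 562 ang of mean -148.65 r 0.05 0.069 px 260.0 251.0Traceback (most recent call last):
  File "<stdin>", line 3, in <module>
  File "h.py", line 39, in wr
    q=ray('wrist',np.c_[X[m],Y[m]],z,ci)[:,:2]-C;rr=np.hypot(*q.T);k=(rr>lo)&(rr<hi)
      ~~~^^^^^^^^^^^^^^^^^^^^^^^^^^^^^^^
  File "h.py", line 10, in ray
    u=cv2.undistortPoints(np.array(px,float).reshape(-1,1,2),K,D).reshape(-1,2)
      ~~~~~~~~~~~~~~~~~~~^^^^^^^^^^^^^^^^^^^^^^^^^^^^^^^^^^^^^^^^
cv2.error: OpenCV(4.12.0) /io/opencv/modules/calib3d/src/undistort.dispatch.cpp:347: error: (-215:Assertion failed) CV_IS_MAT(_src) && CV_IS_MAT(_dst) && (_src->rows == 1 || _src->cols == 1) && (_dst->rows == 1 || _dst->cols == 1) && _src->cols + _src->rows - 1 == _dst->rows + _dst->cols - 1 && (CV_MAT_TYPE(_src->type) == CV_32FC2 || CV_MAT_TYPE(_src->type) == CV_64FC2) && (CV_MAT_TYPE(_dst->type) == CV_32FC2 || CV_MAT_TYPE(_dst->type) == CV_64FC2) in function 'cvUndistortPointsInternal'
```

>>> carry_out(targets=[0,0,0.01,0,0,0,0,0,0,0.02,0,0,0,0,0,-0.04,0.02,0,0,0,0,0,-0.08,0.02,0,0,0,0,0,-0.12,0.02,0,0,0,0,0,-0.16,0.02,0,0,0,0,0,-0.16,0.02,0,0,0,0])

```text
clock: 6.8
tcp_pos: [0.5153, 0.0261, 0.2223]
orientation: [1.92, 0.532, -1.908]
contact_force: [0.9, 0.5, -0.4]
grip_width: -0.0001
```

```bash
sed -i 's/        q=ray(.wrist.,np.c_/        if not m.any(): print(nm,"nothing"); continue\n&/' h.py
python3 - <<'E'
from h import *
o=r.get_obs();print(o['clock'],o['tcp_pos'],o['contact_force'],o['joints'].round(2))
im=wr();cv2.imwrite('pics/w4.png',im)
E
```

```text
6.8 [0.51526528 0.02613871 0.22234101] [ 0.93977151  0.52671268 -0.37792535] [-0.03  0.23 -0.17  1.94  0.05  0.97 -1.24]
red 137 ang of mean -148.58 r 0.05 0.068 px 263.0 200.0
blue 157 ang of mean -157.52 r 0.114 0.139 px 247.0 270.0
```

View pics/w4.png

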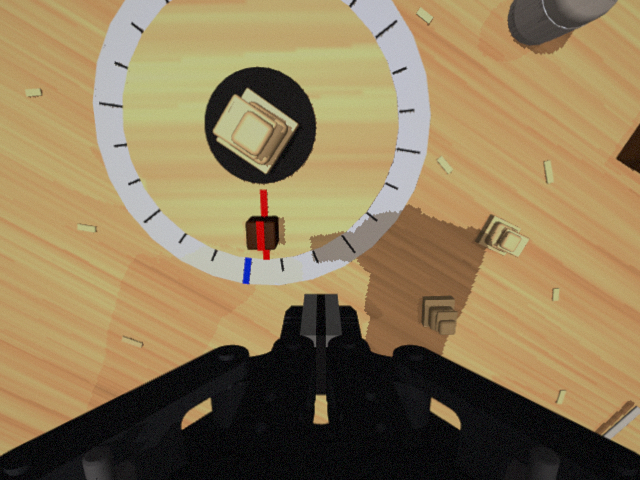

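Run:
```python
from h import *
ci=info('wrist');im=cv2.imread('pics/w4.png');a=im.astype(int);b,g,rd=a[...,0],a[...,1],a[...,2]
Y,X=np.mgrid[:480,:640]
# ring fit in wrist view
hsv=cv2.cvtColor(im,cv2.COLOR_BGR2HSV);m=((hsv[...,1]<45)&(hsv[...,2]>140)).astype(np.uint8);m[290:]=0;m[:,450:]=0
m=cv2.morphologyEx(m,cv2.MORPH_CLOSE,np.ones((9,9)));cs=max(cv2.findContours(m,0,cv2.CHAIN_APPROX_NONE)[0],key=len).reshape(-1,2)
P=ray('wrist',cs,.04,ci)[:,:2]-C;rr=np.hypot(*P.T);P=P[(rr>.135)&(rr<.145)&(cs[:,1]>3)]
s=np.linalg.lstsq(np.c_[2*P,np.ones(len(P))],(P**2).sum(1),rcond=None)[0];print('dC',s[:2]*1e3,'R',np.sqrt(s[2]+s[:2]@s[:2]),len(P))
c=C+s[:2]
for cc in(C,c):
  for m,z,lo,hi in(((rd>100)&(g<.35*rd)&(b<.35*rd),.048,.05,.069),((rd>100)&(g<.35*rd)&(b<.35*rd),.048,.099,.113),((b>90)&(rd<.5*b)&(g<.5*b),.04,.111,.142)):
    q=ray('wrist',np.c_[X[m],Y[m]],z,ci)[:,:2]-cc;rr=np.hypot(*q.T);q=q[(rr>lo)&(rr<hi)];print(len(q),np.degrees(np.arctan2(*q.mean(0)[::-1])).round(2))
p0=np.array([.50216,.04398])
for d in(-3,0,4,8.5,8.9):
    th=-np.radians(d);Rm=np.array([[np.cos(th),-np.sin(th)],[np.sin(th),np.cos(th)]])
    s,t=rel(np.r_[c+Rm@(p0-c),.059],-149-d+90);print(d,s,t[0][0],t[1][0])
```

```text
dC [-1.30259142  0.01756459] R 0.1379941911400016 712
130 -149.1
110 -149.96
157 -157.65
137 -148.43
101 -149.46
157 -157.42
-3 [161.4 -17.4  -0.5] -0.57 35.43
0 [161.3 -21.7   1.1] 0.03 -35.97
4 [161.3 -27.5   2.8] 0.83 -35.17
8.5 [161.3 -34.1   4.2] 1.73 -34.27
8.9 [161.3 -34.7   4.3] 1.81 -34.19
```

>>> carry_out(targets=[0,0.05,-0.005,0,0,0,0,0,0.1,-0.005,0,0,0,0,0,0.14,-0.005,0,0,0,0,0,0.161,-0.005,0,0,0,0,0,0.161,-0.014,0.0005,0,0,0,0,0.161,-0.022,0.001,0.1,0,0,0,0.161,-0.027,0.0028,0.8,0,0,0,0.161,-0.032,0.0038,1.4,0,0,0,0.161,-0.032,0.0038,1.4,0,0,0,0.161,-0.032,0.0038,1.4,0,0])

```text
clock: 8.1
tcp_pos: [0.4949, 0.0519, 0.06]
orientation: [1.991, 0.426, -1.984]
contact_force: [-0.3, 0.3, 0.2]
grip_width: 0.0003
```

Run:
```python
from h import *
o=r.get_obs();print(o['clock'],o['tcp_pos'].round(5),o['contact_force'])
```

```text
8.1 [0.49485 0.05187 0.06002] [-0.28867986  0.31309167  0.19447066]
```

>>> carry_out(targets=[0,0,0.01,0,0,0,0,0,0,0.02,0,0,0,0,0,-0.05,0.02,0,0,0,0,0,-0.1,0.02,0,0,0,0,0,-0.16,0.02,0.0,0,0,0,0,-0.16,-0.025,-0.02,0,0,0,0,-0.16,-0.025,-0.02,0,0,0,0,-0.16,-0.025,-0.02,0,0,0,0,-0.16,-0.025,-0.02,0,0,0])

```text
clock: 9.22
tcp_pos: [0.5021, 0.0813, 0.2195]
orientation: [1.991, 0.424, -1.986]
contact_force: [-0.0, -0.0, -0.0]
grip_width: -0.0001
```

```bash
cat >> h.py <<'E'
def meas(fn):
    o=r.get_obs();ci=info('wrist');im=r.grab_frame('wrist');cv2.imwrite(fn,im);a=im.astype(int);b,g,rd=a[...,0],a[...,1],a[...,2]
    print(o['clock'],o['tcp_pos'].round(4),np.abs(o['qvel']).max().round(3))
    Y,X=np.mgrid[:480,:640];mr=(rd>100)&(g<.35*rd)&(b<.35*rd);mb=(b>90)&(rd<.5*b)&(g<.5*b)
    def sel(m,z,lo,hi):
        q=ray('wrist',np.c_[X[m],Y[m]],z,ci)[:,:2];rr=np.hypot(*(q-C).T);return q[(rr>lo)&(rr<hi)]
    ri,ro,bl=sel(mr,.048,.05,.069),sel(mr,.048,.104,.114),sel(mb,.04,.109,.143)
    for n,q in(('in',ri),('out',ro),('blue',bl)):
        print(n,len(q),q.mean(0).round(4),np.degrees(np.arctan2(*(q.mean(0)-C)[::-1])).round(2))
    # lateral gap of blue centre from the line through red inner & outer centroid, and red line direction vs blue direction
    def dirn(q,ref):
        v=cv2.fitLine(q.astype(np.float32),cv2.DIST_L2,0,.01,.01).ravel()[:2];return np.degrees(np.arctan2(*(v*np.sign(v@ref))[::-1]))
    d=ro.mean(0)-ri.mean(0);print('red dir',np.degrees(np.arctan2(d[1],d[0])).round(2),'fit all',dirn(np.r_[ri,ro],d).round(2),'blue dir',dirn(bl,d).round(2))
    e=bl.mean(0)-ro.mean(0);print('out->blue lateral mm (ccw +)',((d[0]*e[1]-d[1]*e[0])/np.hypot(*d)*1e3).round(2))
E
python3 - <<'E'
from h import *
meas('pics/w5.png');im=cv2.imread('pics/w5.png')
cv2.imwrite('pics/w5c.png',cv2.resize(im[60:310,180:480],(780,650))[:600])
E
```

```text
9.225 [0.5021 0.0813 0.2195] 0.003
in 141 [0.5052 0.0853] -155.79
out 53 [0.4617 0.0655] -155.68
blue 96 [0.4465 0.0626] -157.39
red dir -155.54 fit all -155.51 blue dir -156.78
out->blue lateral mm (ccw +) -3.69
```

View pics/w5c.png

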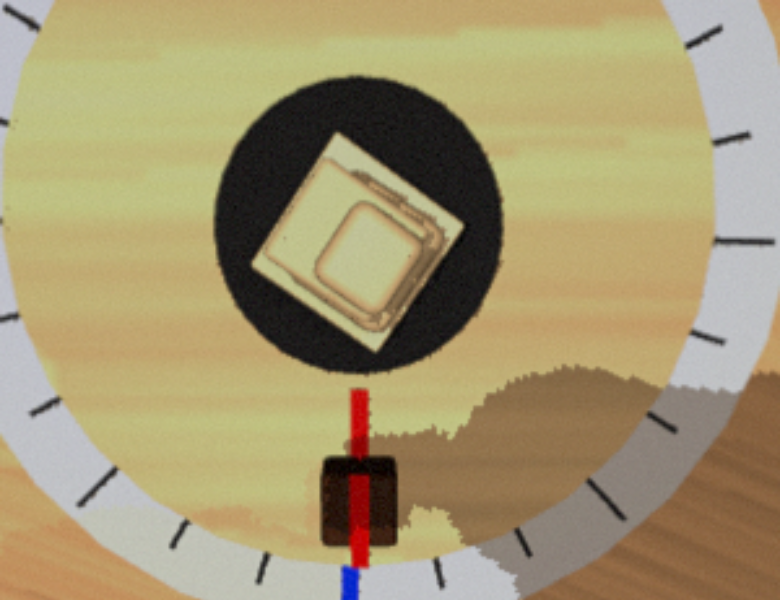

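The line is about 1.7° short of the blue line, and the angle and lateral-gap estimates agree on that. One more small push.

Run:
```python
from h import *
p0=np.array([.49485,.05187])
for d in(-10,-6,0,1.7):
    th=-np.radians(d);Rm=np.array([[np.cos(th),-np.sin(th)],[np.sin(th),np.cos(th)]])
    print(d,rel(np.r_[C+Rm@(p0-C),.060],-66)[0])
```

```text
-10 [159.6  37.8  13.3]
-6 [159.5  32.3  15.9]
0 [159.5  23.8  19.1]
1.7 [159.5  21.4  19.8]
```

>>> carry_out(targets=[0,0,0.042,0.019,0,0,0,0,0.05,0.042,0.019,0.1,0,0,0,0.1,0.042,0.019,0.2,0,0,0,0.145,0.042,0.019,0.3,0,0,0,0.1595,0.042,0.019,0.34,0,0,0,0.1595,0.034,0.019,0.34,0,0,0,0.1595,0.027,0.0193,0.34,0,0,0,0.1595,0.024,0.0195,0.34,0,0,0,0.1595,0.0214,0.0198,0.34,0,0,0,0.1595,0.0214,0.0198,0.34,0,0,0,0.1595,0.0214,0.0198,0.34,0,0])

```text
clock: 10.65
tcp_pos: [0.4933, 0.0537, 0.0602]
orientation: [2.009, 0.397, -2.004]
contact_force: [0.9, -0.8, 0.3]
grip_width: -0.0001
```

Run:
```python
from h import *
o=r.get_obs();print(o['clock'],o['tcp_pos'].round(5),o['contact_force'])
```

```text
10.65 [0.49332 0.05366 0.06018] [ 0.90540829 -0.8066395   0.2698447 ]
```

>>> carry_out(targets=[0,0,0.01,0,0,0,0,0,0,0.02,0,0,0,0,0,-0.05,0.02,0,0,0,0,0,-0.1,0.02,0,0,0,0,0,-0.16,0.02,0.0,0,0,0,0,-0.16,-0.025,-0.02,0,0,0,0,-0.16,-0.025,-0.02,0,0,0,0,-0.16,-0.025,-0.02,0,0,0,0,-0.16,-0.025,-0.02,0,0,0])

```text
clock: 11.78
tcp_pos: [0.5016, 0.083, 0.2196]
orientation: [2.009, 0.394, -2.006]
contact_force: [-0.7, -0.5, -0.4]
grip_width: -0.0003
```

Run:
```python
from h import *
meas('pics/w6.png');im=cv2.imread('pics/w6.png')
cv2.imwrite('pics/w6c.png',cv2.resize(im[60:300,180:480],(750,600)))
```

```text
11.775 [0.5016 0.083  0.2196] 0.004
in 154 [0.5049 0.0866] -157.06
out 48 [0.4605 0.068 ] -157.17
blue 103 [0.4465 0.0627] -157.45
red dir -157.3 fit all -157.32 blue dir -156.44
out->blue lateral mm (ccw +) -0.57
```

View pics/w6c.png

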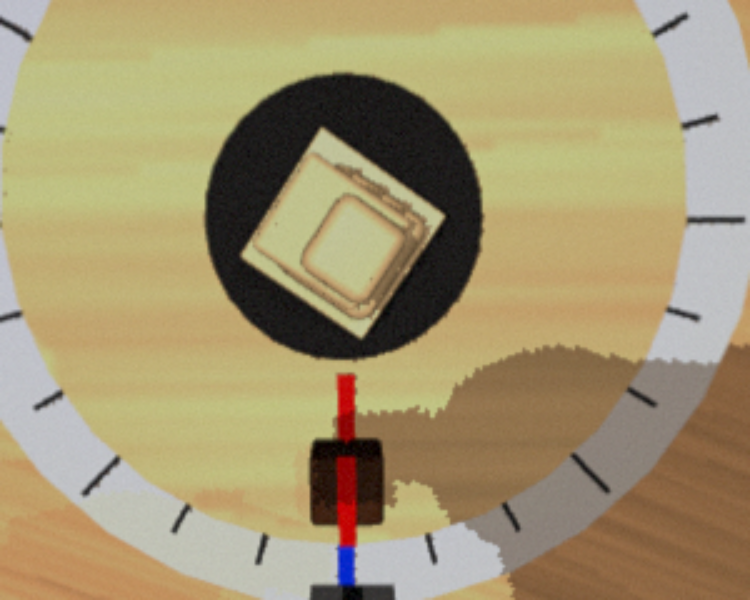

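The red and blue lines now meet end to end at (346,545) in the crop, with about 0.3° or 0.5 mm left. The carving stands centred on its pad. I'll move the hand further away and hand in.

>>> carry_out(targets=[0,-0.04,0,0,0,0,0,0,-0.08,0.03,0,0,0,0,0,-0.1,0.08,0,0,0,0,0,-0.1,0.13,0,0,0,0,0,-0.1,0.18,0,0,0,0,0,-0.1,0.18,0,0,0,0,0,-0.1,0.18,0,0,0,0])

```text
clock: 12.7
tcp_pos: [0.5695, -0.0832, 0.3194]
orientation: [2.009, 0.395, -2.008]
contact_force: [-0.2, 0.7, 0.3]
grip_width: -0.0002
```

Run:
```python
from h import *
o=r.get_obs();print(o['clock'],o['tcp_pos'],np.abs(o['qvel']).max());print(r.hand_in())
```

```text
12.7 [ 0.5694668  -0.08322127  0.31941084] 0.02331954604197349
the job is handed in; nothing more can be done
None
```

I turned the disc about 140° clockwise by pushing the lug with the shut fingertips. I did it in three stages, looking again before each of the last two, then lifted the hand away and handed in at 12.7 s.

- **Alignment:** the last wrist-camera check put the red line at about -157.1 to -157.3° and the blue line at -157.45°. That leaves roughly 0.3°, or 0.5 mm at the ring. A line fitted to the short visible piece of the blue line gave -156.4°. I trusted that less because the gripper hid part of the line.
- **Carving and bench:** the carving was still standing centred on its pad. Force readings taken between moves were under about 1.5 N. The other things on the bench were never approached, but I took no final overview picture to confirm they were undisturbed.

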